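Clear the turner off the waffle iron and close it

TASK

The wooden turner has been left across the open waffle iron and is in the way of its lid. Lay the turner flat in the shallow metal tray and let go of it; then close the iron's lid fully. Leave the waffles where they are.

Things in the scene. Friction and masses are not known exactly. Their poses are not given: they have to be found in the camera images.
- iron: waffle iron in bare metal, fixed to the table: base 250 (x) by 240 (y) mm, its dark gridded lower plate 200 by 200 mm with its top 76 mm above the table. Origin at the centre of the base's underside, on the table; -x is its front (two black knobs), +x the hinge side. The iron and the tray may each stand on the left or the right.
- lid (a joint): angle of the iron's lid in rad: 0 fully closed, grows as it opens (1.15 to 1.35 at the start, stop at 1.4). The hinge is stiff: the lid stays where it is left; 4 to 10 N on the bar moves it.
- lid_hinge (a point): point on the lid's hinge line, midway; the line runs along the iron's y axis, 83 mm above the table, 115 mm behind (+x of) the iron's origin
- lid_bar (a point): centre of the lid's black bar handle: round bar 12 mm thick, running 140 mm along the iron's y axis, parallel to the lid's front edge with a 29 mm gap to it. 261 mm from the hinge line: in the closed lid 260 mm in front of the hinge and 25 mm above it (108 mm above the table). The lid itself is 220 long, 200 wide and 50 mm thick; it reaches 46 mm above the hinge line when closed.
- turner: wooden turner, 280 mm long, 60 g: straight handle 18 mm wide and 14 mm high from x = -150 to +30 mm, flat blade 60 mm wide and 5 mm thick from x = +20 to +130 mm. Origin on its underside near its centre of mass; x points from handle to blade. At the start it lies flat on the lower plate with its handle sticking out over the iron's -y side.
- turner_grip (a point): point in the middle of the handle's thickness, 85 mm from the turner's origin towards the handle's end; at the start it is clear of the iron's side
- turner_end (a point): point in the handle 5 mm from its end (x = -145, 7 mm above the underside)
- turner_tip (a point): point in the blade 5 mm from its front edge (x = +125, 2.5 mm above the underside)
- tray: shallow bare-metal baking tray, fixed to the table: 340 (x) by 240 (y) mm outside, 18 mm high, walls and floor 3 mm thick. Origin at the centre of its underside. A waffle lies in its +y half; the -y half is empty.
- waffle_a: bystander: round baked waffle, 90 mm across, 10 mm thick, lying in one half of the tray (its +y half); origin at the centre of its underside
- waffle_b: bystander: the same kind of waffle on the table, left of the base
- waffle_c: bystander: the same kind of waffle on the table, right of the base

How it is judged:
By the outcome, as a careful person would: the job done as asked, in the order asked, and still so for the second after the job is handed in, with the robot touching nothing.
It also fails if it takes over 67 s, if anything falls off the work surface, if the arm or the gripper's body presses on something with over 40 N, if the wrist force passes 120 N, or if a joint passes its speed limit or range.

ROBOT

A 6-joint arm with a two-finger parallel gripper is mounted at the origin on the work surface. World frame = base frame: x ahead of the robot, y to its left, z up, the work surface at z = 0. Lengths are in m, angles in rad, forces in N, time in s.
With the tool pointing down it reaches from about 0.375 to 0.9 m from the base axis. Payload 3.1 kg.
Tool frame: the origin (TCP) lies between the finger pads; the fingertips stand 19 mm ahead of it and the grasp point (between the pads) is the TCP; z points along the fingers, y is the line along which they close (so a half turn about z gives the same grasp; the last joint's range is limited). The gripper opens to 87 mm and grips with 3 to 60 N. Pads are 19 mm wide; open, the fingers measure 117 mm over their backs; the gripper's body (75 mm by 190 mm) begins 51 mm behind the grasp point.
Start: joints at [1.016, 0.527, 1.433, -0, 1.181, -0.178], TCP at [0.229, 0.581, 0.242] pointing down, gripper open.
Joint ranges: [-3.08, 3.08], [-0.75, 2.2], [0.22, 2.44], [-1.43, 4.57], [0, 2.65], [-2.85, 2.85]. Speed limits (rad/s): [2.79, 2.79, 3.14, 3.14, 3.14, 3.14].

INTERFACE

Orientations are given as a unit quaternion [x, y, z, w].
In Python, from rig import telemetry, viewer, hand_in gives the robot as it stands. The module is installed in compiled form; this text tells all that it offers.
- The arm moves only by the shell command python3 -m creep 'ROWS' [FORCE]. ROWS is JSON, a list of rows, each an object with "translation": the shift along the tool's x, y, z in mm, a list of three; "roll": the turn about the tool's z in degrees; "gripper": the finger opening in mm, from 0 to 87. In form: [{"translation": [tx, ty, tz], "roll": roll, "gripper": gripper}, ...]. A call has 1 to 5 rows; each row is the pose to reach, as a shift and turn from the pose commanded when the call began, along the tool's axes at that moment; what a row does not reach only later rows make up. A row lasts 1/12 s, in which the tool goes at most 41.7 mm and 7.16 degrees, less where a joint would pass 70% of its speed; a pose out of reach is approached as far as the arm can. A call with a gripper value outside its range is refused whole. The fingers move at their own pace and stop on an object; FORCE is the grip in N (left out, the last holds). Time passes only in rows, so rows that repeat a pose let the fingers close. It gives the time, the measured TCP pose, the force, the opening and the grip force at its end, in the units of the state.
- telemetry.get_obs(): the state, without advancing time (a new reading comes with each control period).
- viewer.camera(name): name is "scene" or "top"; returns the picture (384x512x3 uint8, blue, green, red); there is no depth.
- viewer.camera_info(name): a dict with "intrinsics" (3x3 intrinsics, pixels), "rvec" (rotation vector, rad) and "tvec" (3), from world to camera coordinates, as OpenCV has them. Camera axes: x right, y down, z forward; pixel columns grow to the right and rows downward; lengths in m; the calibration is good to about 2 mm. A picture is of the moment at which its call begins. camera_info takes no time and is no camera call.
- hand_in(): hands the job in; it is judged then, once.
Trained networks look in the newest picture that a camera, given by its name, has taken for a name from the list of things; names that differ only in an ending like _2 or _b are one class to them, and where a whole thing is asked for, a point or a joint stands for the part that bears it (a point fixed in the world has none). Each returns a list of dicts, best first, with "p" (0 to 1); they miss things now and then, are a little off and sometimes report something else, mostly with a low value. They report only what shows in the picture. A call takes as long as a camera call.
- viewer.recognise(camera, thing): "bbox" ([left, top, width, height] in pixels, round what is visible of it).
The state is a dict: "time": time; "q": joint angles; "joint_velocities": joint speeds; "joint_torque": joint torques, N m; "position": TCP position; "tool_rot": TCP orientation; "ft_force": force on the tool from outside, world axes, zero at the start; "moment": the same for the moment, N m; "grip_width": finger opening in m; "grip_force": force on a finger pad.
Only numpy, scipy, OpenCV 4.12 (cv2) and the standard library are available. Lean on these libraries where they do the work, as an engineer would, in place of code of your own. Each camera call takes 0.05 s, during which the arm holds its last target. There are 200 camera calls.

## Working session

There is one attempt and no reset: what is moved stays moved. The work goes in short steps, Python scripts to look and compute and a shell command to move; the robot and the scene stay as the last step left them, time stands still between calls to the robot, and variables do not carry over. Pictures are saved under pics/ and viewed, at most 10 in all, crops included, and the job is handed in when it is done.

```bash
mkdir -p pics; python3 - <<'E'
from rig import telemetry, viewer
import cv2
o=telemetry.get_obs();print(o['time'],o['position'],o['tool_rot'],o['grip_width'],o['ft_force'])
for c in ['scene','top']:
    cv2.imwrite(f'pics/{c}0.png',viewer.camera(c))
    i=viewer.camera_info(c);print(c,i)
    for t in ['iron','lid','lid_bar','turner','tray','waffle_a']:
        print(t,[(r['bbox'],round(r['p'],2)) for r in viewer.recognise(c,t)][:4])
E
```

```text
0.0 [0.22898235 0.58078986 0.24057243] [ 1.86788014e-01  9.82399638e-01 -1.01930286e-03 -3.87242452e-04] 0.08704108740467735 [ 0.6542059  -0.22435441 -0.68234983]
scene {'intrinsics': array([[389.56386471,   0.        , 257.02439412],
       [  0.        , 389.56386471, 191.97811607],
       [  0.        ,   0.        ,   1.        ]]), 'rvec': array([ 0.30839033,  2.80646194, -1.1893597 ]), 'tvec': array([0.516278  , 0.04341087, 1.12104757])}
iron [([179.4, 178.3, 159.4, 187.9], 0.81)]
lid [([183.0, 176.9, 64.6, 163.6], 0.85)]
lid_bar [([178.2, 182.4, 65.2, 161.4], 0.68)]
turner [([241.9, 208.7, 67.9, 99.9], 0.56)]
tray [([163.0, 151.6, 126.5, 75.9], 0.75)]
waffle_a [([246.0, 182.7, 25.1, 22.9], 0.89), ([376.4, 303.4, 40.9, 43.9], 0.62), ([290.5, 129.9, 24.6, 13.5], 0.58)]
top {'intrinsics': array([[441.65290974,   0.        , 255.51474891],
       [  0.        , 441.65290974, 186.59028253],
       [  0.        ,   0.        ,   1.        ]]), 'rvec': array([ 2.11432649, -2.16875532,  0.15787098]), 'tvec': array([-0.07023095,  0.49291487,  1.32575363])}
iron [([105.2, 105.0, 108.4, 105.3], 0.56)]
lid [([108.5, 105.8, 84.4, 23.8], 0.8)]
lid_bar [([103.3, 104.3, 91.1, 26.9], 0.58)]
turner [([144.7, 159.3, 94.3, 34.5], 0.58)]
tray [([252.4, 100.9, 89.2, 114.4], 0.67)]
waffle_a [([116.0, 241.3, 28.9, 29.8], 0.88), ([266.9, 173.0, 32.1, 31.3], 0.76), ([144.3, 159.0, 92.8, 33.3], 0.74), ([345.4, 237.6, 30.5, 29.8], 0.63)]
```

View pics/scene0.png

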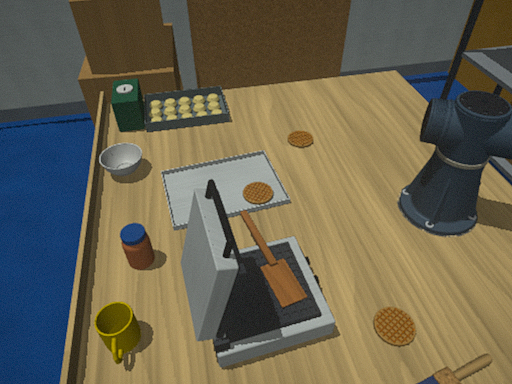

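View pics/top0.png

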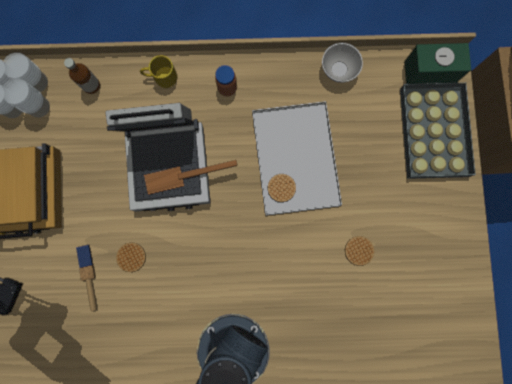

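The scene view shows the iron on the left (robot's view) with its lid up and the turner's handle pointing towards the tray. In the top view, the turner runs from about (146,182) at the blade to (236,163) at the handle end. The tray is at (253–340, 103–214), with its waffle at (281,187). I'll zoom in to read the corners.

```bash
python3 - <<'E'
import cv2
a=cv2.imread('pics/top0.png')[95:220,98:348];cv2.imwrite('pics/c1.png',cv2.resize(a,None,fx=3.2,fy=3.2,interpolation=cv2.INTER_CUBIC))
a=cv2.imread('pics/scene0.png')[145:370,155:345];cv2.imwrite('pics/c2.png',cv2.resize(a,None,fx=2.6,fy=2.6,interpolation=cv2.INTER_CUBIC))
E
```

```text
(no output)
```

View pics/c1.png

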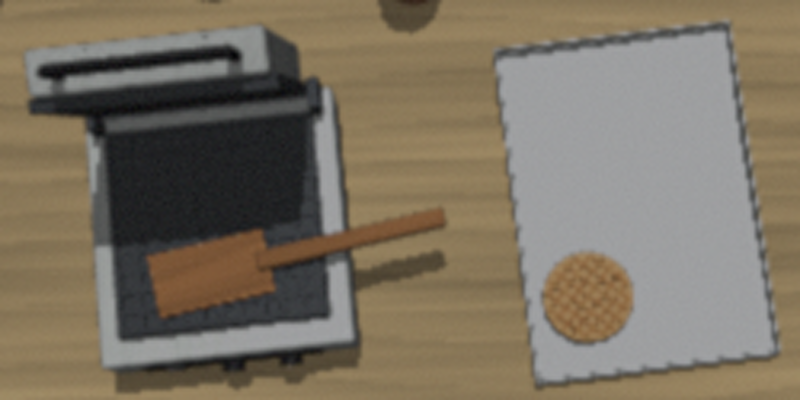

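View pics/c2.png

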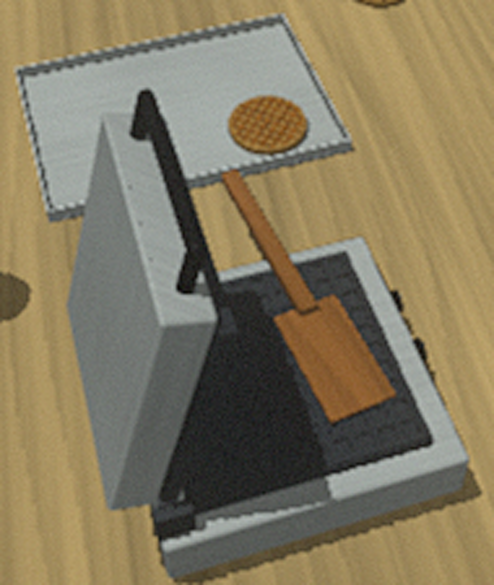

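```bash
cat > h.py <<'E'
import numpy as np, cv2
from rig import telemetry, viewer
from scipy.optimize import least_squares
from scipy.spatial.transform import Rotation as R
I={c:viewer.camera_info(c) for c in ('scene','top')}
def proj(c,P): return cv2.projectPoints(np.float64(P).reshape(-1,3),I[c]['rvec'],I[c]['tvec'],I[c]['intrinsics'],None)[0][:,0]
def ray(c,u,z):
    i=I[c];M=cv2.Rodrigues(i['rvec'])[0];C=-M.T@i['tvec']
    d=M.T@np.linalg.inv(i['intrinsics'])@[u[0],u[1],1];return C+d*(z-C[2])/d[2]
c1=lambda x,y:((x+.5)/3.2-.5+98,(y+.5)/3.2-.5+95)
c2=lambda x,y:((x+.5)/2.6-.5+155,(y+.5)/2.6-.5+145)
def T(x,y,a,p): c,s=np.cos(a),np.sin(a);p=np.asarray(p);return np.array([x+c*p[0]-s*p[1],y+s*p[0]+c*p[1],p[2]])
def tool(w,obs):  # world vec -> tool axes mm
    return R.from_quat(obs['tool_rot']).inv().apply(w)*1000
E
python3 - <<'E'
from h import *
tr=np.array([ray('top',c1(*p),.018) for p in [(496,50),(728,25),(776,355),(538,384)]])
print('tray',tr.round(3),tr.mean(0))
e=tr[0]+tr[1]-tr[2]-tr[3];print('yaw',np.arctan2(e[1],e[0]),'len',np.linalg.norm(tr[0]-tr[3]),np.linalg.norm(tr[0]-tr[1]))
ty=np.arctan2(e[1],e[0])
for t,P in [('end',[(444,217,.088)]),('blade front',[(148,256,.081),(160,318,.081)]),('blade back',[(263,229,.081),(274,288,.081)]),('junction',[(260,258,.09)])]:
    print(t,np.mean([ray('top',c1(a,b),z) for a,b,z in P],0).round(4))
print('end scene',ray('scene',c2(231,174),.088),'bladefront',[ray('scene',c2(*p),.081) for p in[(330,420),(396,397)]])
# iron
obs=[('top',c1(118,340),(-.1,.1,.076)),('top',c1(330,317),(-.1,-.1,.076)),('scene',c2(345,252),(-.1,-.1,.076)),('scene',c2(432,442),(-.1,.1,.076))]
bar=[('top',c1(40,72),1),('top',c1(238,52),-1),('scene',c2(147,95),-1),('scene',c2(192,287),1)]
def pb(v,s):
    th=v[3]+np.arctan2(25,260);return T(*v[:3],[.115-.261*np.cos(th),s*.067,.083+.261*np.sin(th)])
def f(v): return np.concatenate([proj(c,T(*v[:3],p))[0]-u for c,u,p in obs]+[proj(c,pb(v,s))[0]-u for c,u,s in bar])
s=least_squares(f,[.5,.15,.1,1.2],loss='soft_l1');print('iron',s.x,f(s.x).round(1))
print('bar',pb(s.x,0),'closed',pb(np.r_[s.x[:3],0],0),'hinge',T(*s.x[:3],[.115,0,.083]))
print('empty half centre',T(*tr.mean(0)[:2],ty,[0,-.06,0]),'waffle',ray('top',c1(588,298),.013))
E
```

```text
tray [[ 0.742 -0.08   0.018]
 [ 0.762 -0.314  0.018]
 [ 0.427 -0.344  0.018]
 [ 0.405 -0.112  0.018]] [ 0.58408232 -0.21242415  0.018     ]
yaw 0.09340088998014594 len 0.3384686516068128 0.2347834371599699
end [ 0.5577 -0.0274  0.088 ]
blade front [0.4997 0.2451 0.081 ]
blade back [0.5239 0.1381 0.081 ]
junction [0.5229 0.1444 0.09  ]
end scene [ 0.55798263 -0.02364069  0.088     ] bladefront [array([0.53081169, 0.2509625 , 0.081     ]), array([0.47312964, 0.24271672, 0.081     ])]
iron [0.56223061 0.19078392 0.07572869 1.30784796] [ -1.2  -1.2  -0.7  -0.8   0.5  -0.7   0.4  -0.8   2.5  -0.9  -5.   -0.
  -0.    2.5   0.5 -15.3]
bar [0.63361777 0.19620034 0.34036506] closed [0.41784386 0.17982875 0.10798094] hinge [0.67690101 0.1994844  0.083     ]
empty half centre [ 0.58967822 -0.27216263  0.        ] waffle [ 0.48872615 -0.16382948  0.013     ]
```

```bash

python3 -m creep '[{"translation":[-31,-24,2],"roll":0,"gripper":60},{"translation":[-62,-49,5],"roll":0,"gripper":60},{"translation":[-92,-73,7],"roll":0,"gripper":60},{"translation":[-123,-97,10],"roll":0,"gripper":60}]' 
python3 -m creep '[{"translation":[-31,-24,2],"roll":0,"gripper":60},{"translation":[-62,-49,5],"roll":0,"gripper":60},{"translation":[-92,-73,7],"roll":0,"gripper":60},{"translation":[-123,-97,10],"roll":0,"gripper":60}]' 
python3 -m creep '[{"translation":[-31,-24,2],"roll":0,"gripper":60},{"translation":[-62,-49,5],"roll":0,"gripper":60},{"translation":[-92,-73,7],"roll":0,"gripper":60},{"translation":[-123,-97,10],"roll":0,"gripper":60}]' 
python3 -m creep '[{"translation":[-31,-24,2],"roll":7,"gripper":60},{"translation":[-62,-49,5],"roll":14,"gripper":60},{"translation":[-92,-73,7],"roll":21,"gripper":60},{"translation":[-123,-97,10],"roll":28,"gripper":60},{"translation":[-123,-97,10],"roll":28,"gripper":60}]' 
python3 -m creep '[{"translation":[0,0,0],"roll":7,"gripper":60},{"translation":[0,0,0],"roll":14,"gripper":60},{"translation":[0,0,0],"roll":21,"gripper":60},{"translation":[0,0,0],"roll":28,"gripper":60},{"translation":[0,0,0],"roll":28,"gripper":60}]' 
python3 - <<'E'
from h import *
o=telemetry.get_obs();print(o['q'],R.from_quat(o['tool_rot']).as_matrix().round(3))
print(tool(np.array([.544,.0375,.098])-o['position'],o))
E
```

```text
time: 1.03
position: [0.3084, 0.4448, 0.2317]
tool_rot: [0.186, 0.983, 0.0, 0.0]
ft_force: [1.5, -1.0, 0.6]
grip_width: 0.068
grip_force: 0.0
time: 1.37
position: [0.3876, 0.3091, 0.2218]
tool_rot: [0.187, 0.982, 0.0, 0.0]
ft_force: [1.5, 0.1, -0.5]
grip_width: 0.0604
grip_force: 0.0
time: 1.7
position: [0.4666, 0.1735, 0.2118]
tool_rot: [0.187, 0.982, 0.0, 0.0]
ft_force: [0.5, 0.4, 0.1]
grip_width: 0.0602
grip_force: 0.0
time: 2.12
position: [0.5497, 0.0336, 0.2017]
tool_rot: [0.423, 0.906, -0.0, 0.004]
ft_force: [1.5, -0.1, -0.1]
grip_width: 0.0599
grip_force: 0.0
time: 2.53
position: [0.5443, 0.0402, 0.2016]
tool_rot: [0.627, 0.779, -0.0, -0.0]
ft_force: [-1.1, -0.4, -0.3]
grip_width: 0.0602
grip_force: 0.0
[-1.31136670e-01  4.74047989e-01  1.67380900e+00  1.74560674e-04
  9.94004774e-01 -3.47489339e-01] [[-0.215  0.977 -0.   ]
 [ 0.977  0.215  0.   ]
 [ 0.    -0.    -1.   ]]
[ -2.6117448   -0.84965232 103.57671723]
```

```bash

python3 -m creep '[{"translation":[-3,-1,35],"roll":0,"gripper":60},{"translation":[-3,-1,65],"roll":0,"gripper":60},{"translation":[-3,-1,90],"roll":0,"gripper":60},{"translation":[-3,-1,103],"roll":0,"gripper":60},{"translation":[-3,-1,103],"roll":0,"gripper":60}]' 
python3 -m creep '[{"translation":[0,0,0],"roll":0,"gripper":0},{"translation":[0,0,0],"roll":0,"gripper":0},{"translation":[0,0,0],"roll":0,"gripper":0},{"translation":[0,0,0],"roll":0,"gripper":0},{"translation":[0,0,0],"roll":0,"gripper":0}]' 40
python3 -m creep '[{"translation":[0,0,0],"roll":0,"gripper":0},{"translation":[0,0,0],"roll":0,"gripper":0},{"translation":[0,0,0],"roll":0,"gripper":0}]' 40
python3 - <<'E'
from h import *
cv2.imwrite('pics/s1.png',cv2.resize(viewer.camera('scene')[145:370,155:345],None,fx=2.6,fy=2.6,interpolation=cv2.INTER_CUBIC))
E
```

```text
time: 2.95
position: [0.5422, 0.0372, 0.0957]
tool_rot: [0.625, 0.781, -0.002, -0.003]
ft_force: [-0.4, 0.6, 0.8]
grip_width: 0.0599
grip_force: 0.0
time: 3.37
position: [0.545, 0.0367, 0.0996]
tool_rot: [0.626, 0.78, 0.001, 0.001]
ft_force: [-0.0, 0.2, 0.9]
grip_width: 0.0343
grip_force: 0.0
time: 3.62
position: [0.5444, 0.0367, 0.0988]
tool_rot: [0.626, 0.78, 0.0, 0.0]
ft_force: [-0.6, -0.8, 1.3]
grip_width: 0.0176
grip_force: 39.9
```

View pics/s1.png

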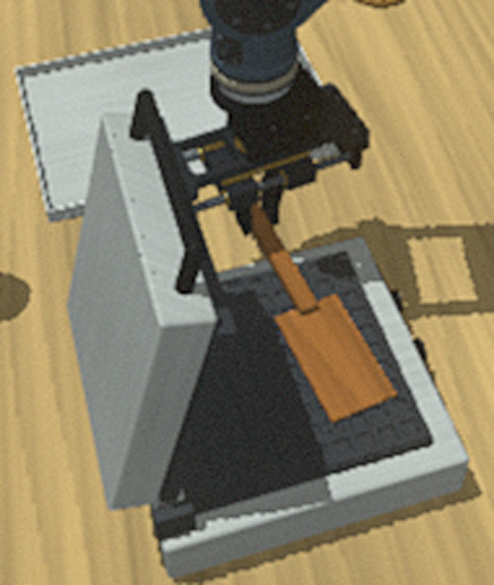

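The fingers hold the handle at 17.6 mm opening. Next is to lift and carry it.

```bash

python3 -m creep '[{"translation":[0,0,-10],"roll":0,"gripper":0},{"translation":[0,0,-30],"roll":0,"gripper":0},{"translation":[0,0,-60],"roll":0,"gripper":0},{"translation":[0,0,-90],"roll":0,"gripper":0},{"translation":[0,0,-120],"roll":0,"gripper":0}]' 
python3 -m creep '[{"translation":[-25,-8,0],"roll":0,"gripper":0},{"translation":[-55,-18,0],"roll":0,"gripper":0},{"translation":[-85,-28,0],"roll":0,"gripper":0},{"translation":[-115,-38,0],"roll":0,"gripper":0},{"translation":[-145,-48,0],"roll":0,"gripper":0}]' 
python3 -m creep '[{"translation":[-30,-10,0],"roll":0,"gripper":0},{"translation":[-60,-20,0],"roll":0,"gripper":0},{"translation":[-90,-30,0],"roll":0,"gripper":0},{"translation":[-120,-40,0],"roll":0,"gripper":0},{"translation":[-159,-50,0],"roll":0,"gripper":0}]' 
python3 -m creep '[{"translation":[0,0,0],"roll":6,"gripper":0},{"translation":[0,0,0],"roll":12,"gripper":0},{"translation":[0,0,0],"roll":19,"gripper":0},{"translation":[0,0,0],"roll":26,"gripper":0},{"translation":[0,0,0],"roll":32,"gripper":0}]' 
python3 -m creep '[{"translation":[0,0,0],"roll":6,"gripper":0},{"translation":[0,0,0],"roll":12,"gripper":0},{"translation":[0,0,0],"roll":19,"gripper":0},{"translation":[0,0,0],"roll":26,"gripper":0},{"translation":[0,0,0],"roll":32,"gripper":0}]' 
python3 -m creep '[{"translation":[0,0,0],"roll":6,"gripper":0},{"translation":[0,0,0],"roll":12,"gripper":0},{"translation":[0,0,0],"roll":19,"gripper":0},{"translation":[0,0,0],"roll":26,"gripper":0},{"translation":[0,0,0],"roll":32,"gripper":0}]' 
python3 -m creep '[{"translation":[0,0,0],"roll":1,"gripper":0},{"translation":[0,0,0],"roll":1,"gripper":0}]'
python3 - <<'E'
from h import *
cv2.imwrite('pics/t2.png',cv2.resize(viewer.camera('top')[80:240,200:400],None,fx=3,fy=3,interpolation=cv2.INTER_CUBIC))
s=cv2.resize(viewer.camera('scene')[50:250,130:330],None,fx=2.4,fy=2.4,interpolation=cv2.INTER_CUBIC)
t=cv2.imread('pics/t2.png')[:,:]
t=cv2.resize(t,None,fx=.5,fy=.5); b=np.zeros((480,780,3),np.uint8);b[:,:480]=s;b[:240,480:]=t;cv2.imwrite('pics/m2.png',b)
o=telemetry.get_obs();print(o['q'],R.from_quat(o['tool_rot']).as_matrix().round(3))
print(tool(np.array([.5141,-.2812,.027])-o['position'],o))
E
```

```text
time: 4.08
position: [0.5437, 0.0368, 0.2201]
tool_rot: [0.626, 0.78, -0.0, -0.0]
ft_force: [0.3, 0.1, -1.3]
grip_width: 0.0172
grip_force: 39.9
time: 4.5
position: [0.5282, -0.1164, 0.2193]
tool_rot: [0.626, 0.78, 0.0, 0.0]
ft_force: [0.1, 0.2, -0.4]
grip_width: 0.0177
grip_force: 39.9
time: 4.92
position: [0.5131, -0.281, 0.219]
tool_rot: [0.626, 0.78, 0.0, -0.001]
ft_force: [0.5, 0.1, -0.8]
grip_width: 0.0177
grip_force: 39.9
time: 5.33
position: [0.5138, -0.2813, 0.2189]
tool_rot: [0.819, 0.574, -0.0, -0.0]
ft_force: [0.2, 0.0, -0.5]
grip_width: 0.0177
grip_force: 39.9
time: 5.75
position: [0.5139, -0.281, 0.219]
tool_rot: [0.945, 0.327, -0.0, -0.0]
ft_force: [-0.9, -0.3, -0.4]
grip_width: 0.0176
grip_force: 39.9
time: 6.17
position: [0.5139, -0.281, 0.219]
tool_rot: [0.999, 0.054, -0.0, -0.0]
ft_force: [0.9, 0.6, -0.3]
grip_width: 0.0175
grip_force: 39.9
time: 6.33
position: [0.514, -0.2811, 0.2189]
tool_rot: [0.999, 0.049, -0.0, -0.0]
ft_force: [-0.3, 0.5, -0.9]
grip_width: 0.0175
grip_force: 39.9
[-6.90989397e-01  5.01988420e-01  1.55690554e+00 -7.63365345e-05
  1.08292695e+00  7.82272882e-01] [[ 0.995  0.097 -0.   ]
 [ 0.097 -0.995  0.   ]
 [-0.    -0.    -1.   ]]
[5.74569512e-02 9.90112632e-02 1.91732475e+02]
```

View pics/m2.png

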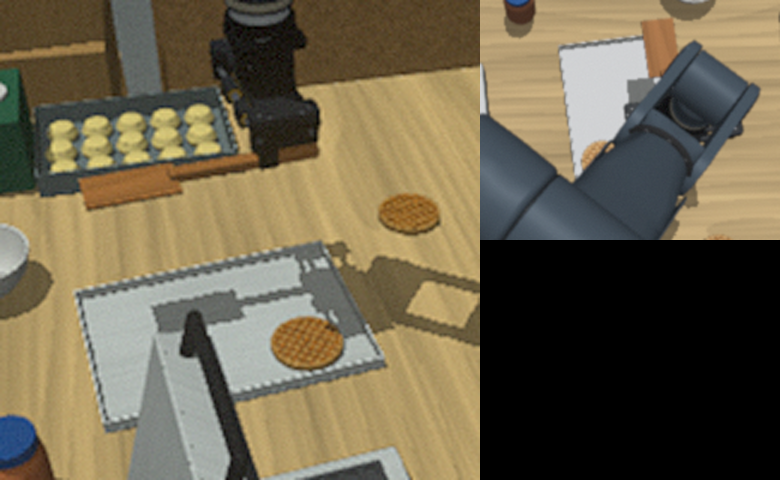

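The turner is held level and lined up with the tray; in the scene crop the blade is at about (130,188), pointing away from the robot. Next I'll lower it to just above the floor and look before letting go.

```bash

python3 -m creep '[{"translation":[0,0,30],"roll":0,"gripper":0},{"translation":[0,0,65],"roll":0,"gripper":0},{"translation":[0,0,100],"roll":0,"gripper":0},{"translation":[0,0,125],"roll":0,"gripper":0},{"translation":[0,0,145],"roll":0,"gripper":0}]' 
python3 -m creep '[{"translation":[0,0,12],"roll":0,"gripper":0},{"translation":[0,0,24],"roll":0,"gripper":0},{"translation":[0,0,34],"roll":0,"gripper":0},{"translation":[0,0,40],"roll":0,"gripper":0},{"translation":[0,0,42],"roll":0,"gripper":0}]' 
python3 -m creep '[{"translation":[0,0,1],"roll":0,"gripper":0},{"translation":[0,0,3],"roll":0,"gripper":0},{"translation":[0,0,4],"roll":0,"gripper":0},{"translation":[0,0,5],"roll":0,"gripper":0},{"translation":[0,0,5],"roll":0,"gripper":0}]' 
python3 - <<'E'
from h import *
cv2.imwrite('pics/s3.png',cv2.resize(viewer.camera('scene')[120:240,140:340],None,fx=4,fy=4,interpolation=cv2.INTER_CUBIC))
E
```

```text
time: 6.85
position: [0.5132, -0.2804, 0.0712]
tool_rot: [0.999, 0.049, -0.001, -0.001]
ft_force: [-0.5, 0.5, -0.1]
grip_width: 0.0175
grip_force: 39.9
time: 7.27
position: [0.5143, -0.2813, 0.0311]
tool_rot: [0.999, 0.048, -0.0, -0.0]
ft_force: [0.3, 0.3, -0.4]
grip_width: 0.0171
grip_force: 39.9
time: 7.68
position: [0.5143, -0.2813, 0.0268]
tool_rot: [0.999, 0.048, 0.0, 0.0]
ft_force: [0.6, 0.3, -0.9]
grip_width: 0.0173
grip_force: 39.9
```

View pics/s3.png

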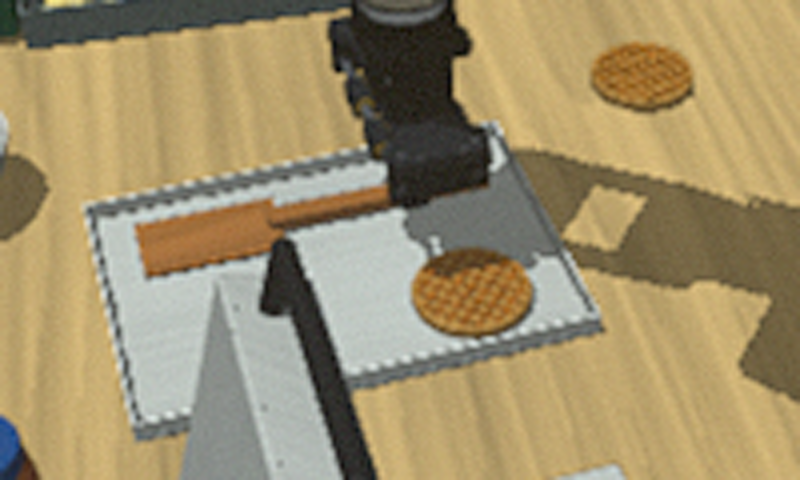

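```bash

python3 -m creep '[{"translation":[0,0,1],"roll":0,"gripper":0},{"translation":[0,0,1],"roll":0,"gripper":24},{"translation":[0,0,1],"roll":0,"gripper":30},{"translation":[0,0,1],"roll":0,"gripper":40},{"translation":[0,0,1],"roll":0,"gripper":45}]' 
python3 -m creep '[{"translation":[0,0,0],"roll":0,"gripper":45},{"translation":[0,0,-10],"roll":0,"gripper":45},{"translation":[0,0,-30],"roll":0,"gripper":45},{"translation":[0,0,-65],"roll":0,"gripper":45},{"translation":[0,0,-100],"roll":0,"gripper":45}]' 
python3 -m creep '[{"translation":[0,0,-35],"roll":0,"gripper":45},{"translation":[0,0,-70],"roll":0,"gripper":45},{"translation":[0,0,-105],"roll":0,"gripper":45},{"translation":[0,0,-140],"roll":0,"gripper":45},{"translation":[0,0,-170],"roll":0,"gripper":45}]' 
python3 -m creep '[{"translation":[0,0,-35],"roll":0,"gripper":45},{"translation":[0,0,-70],"roll":0,"gripper":45},{"translation":[0,0,-105],"roll":0,"gripper":45},{"translation":[0,0,-145],"roll":0,"gripper":45},{"translation":[0,0,-145],"roll":0,"gripper":45}]' 
python3 -m creep '[{"translation":[11,-30,0],"roll":0,"gripper":45},{"translation":[22,-61,0],"roll":0,"gripper":45},{"translation":[33,-92,0],"roll":0,"gripper":45},{"translation":[44,-123,0],"roll":0,"gripper":45},{"translation":[55,-154,0],"roll":0,"gripper":45}]' 
python3 - <<'E'
from h import *
o=telemetry.get_obs();print(o['q'],R.from_quat(o['tool_rot']).as_matrix().round(3))
print(tool(np.array([.634,.196,.44])-o['position'],o))
a=viewer.camera('top')
for c in ['top','scene']:
  viewer.camera(c); print([(r['bbox'],round(r['p'],2)) for r in viewer.recognise(c,'turner')])
E
```

```text
time: 8.15
position: [0.5143, -0.2813, 0.0256]
tool_rot: [0.999, 0.048, 0.0, 0.0]
ft_force: [-0.1, -0.1, -0.3]
grip_width: 0.036
grip_force: 0.0
time: 8.57
position: [0.5134, -0.2806, 0.1262]
tool_rot: [0.999, 0.048, -0.001, -0.001]
ft_force: [0.7, -0.4, -0.3]
grip_width: 0.0449
grip_force: 0.0
time: 8.98
position: [0.5142, -0.2811, 0.2991]
tool_rot: [0.999, 0.048, 0.001, 0.001]
ft_force: [0.5, -1.1, 0.3]
grip_width: 0.045
grip_force: 0.0
time: 9.4
position: [0.5164, -0.2828, 0.4508]
tool_rot: [0.999, 0.048, 0.007, 0.006]
ft_force: [1.2, -0.5, 1.3]
grip_width: 0.045
grip_force: 0.0
time: 9.82
position: [0.5539, -0.1211, 0.4411]
tool_rot: [0.999, 0.047, 0.0, 0.0]
ft_force: [-0.2, -0.1, -0.2]
grip_width: 0.0451
grip_force: 0.0
[-4.12339216e-01  2.81595480e-01  1.28260883e+00  7.29966866e-05
  1.57698629e+00  1.06356878e+00] [[ 0.996  0.095  0.   ]
 [ 0.095 -0.996 -0.   ]
 [ 0.     0.    -1.   ]]
[ 109.82954537 -308.06609233    1.06517732]
[([302.6, 117.7, 23.3, 83.8], 0.93)]
[([176.0, 161.2, 88.5, 27.5], 0.83), ([374.3, 308.4, 42.9, 38.8], 0.45)]
```

```bash

python3 -m creep '[{"translation":[11,-30,0],"roll":0,"gripper":45},{"translation":[22,-61,0],"roll":0,"gripper":45},{"translation":[33,-92,0],"roll":0,"gripper":45},{"translation":[44,-123,0],"roll":0,"gripper":45},{"translation":[55,-154,0],"roll":0,"gripper":45}]' 
python3 -m creep '[{"translation":[11,-30,0],"roll":-7,"gripper":45},{"translation":[22,-61,0],"roll":-14,"gripper":45},{"translation":[33,-92,0],"roll":-21,"gripper":45},{"translation":[44,-123,0],"roll":-28,"gripper":45},{"translation":[55,-154,0],"roll":-34,"gripper":45}]' 
python3 -m creep '[{"translation":[0,0,0],"roll":-7,"gripper":45},{"translation":[0,0,0],"roll":-14,"gripper":45},{"translation":[0,0,0],"roll":-21,"gripper":45},{"translation":[0,0,0],"roll":-28,"gripper":45},{"translation":[0,0,0],"roll":-34,"gripper":45}]' 
python3 -m creep '[{"translation":[0,0,0],"roll":-7,"gripper":45},{"translation":[0,0,0],"roll":-14,"gripper":45},{"translation":[0,0,0],"roll":-21,"gripper":45},{"translation":[0,0,0],"roll":-21,"gripper":45}]' 
python3 - <<'E'
from h import *
o=telemetry.get_obs();print(o['q'],R.from_quat(o['tool_rot']).as_matrix().round(3))
print(tool(np.array([.634,.196,.345])-o['position'],o))
s=viewer.camera('scene');t=viewer.camera('top')
b=np.hstack([cv2.resize(s[100:350,150:350],(400,500)),cv2.resize(t[80:230,90:350],(400,231)) if 0 else cv2.copyMakeBorder(cv2.resize(t[80:230,90:350],(400,231)),0,269,0,0,0)])
cv2.imwrite('pics/m4.png',b)
E
```

```text
time: 10.48
position: [0.5947, 0.0352, 0.4406]
tool_rot: [0.999, 0.046, -0.0, 0.0]
ft_force: [-0.0, -0.7, -0.4]
grip_width: 0.0452
grip_force: 0.0
time: 10.9
position: [0.6352, 0.1939, 0.4405]
tool_rot: [0.941, 0.339, -0.0, 0.0]
ft_force: [-0.1, 0.4, 0.3]
grip_width: 0.0453
grip_force: 0.0
time: 11.32
position: [0.6351, 0.1924, 0.4403]
tool_rot: [0.8, 0.599, -0.0, 0.0]
ft_force: [0.8, 0.6, 0.6]
grip_width: 0.0452
grip_force: 0.0
time: 11.65
position: [0.635, 0.1924, 0.4403]
tool_rot: [0.679, 0.734, -0.0, 0.0]
ft_force: [0.3, 0.1, -0.3]
grip_width: 0.0452
grip_force: 0.0
[ 1.26290398e-01  4.46345364e-01  1.03284163e+00 -5.51175694e-04
  1.66278626e+00  4.88513110e-02] [[-0.077  0.997 -0.   ]
 [ 0.997  0.077 -0.001]
 [-0.001 -0.    -1.   ]]
[ 3.76245616 -0.7200553  95.34192421]
```

View pics/m4.png

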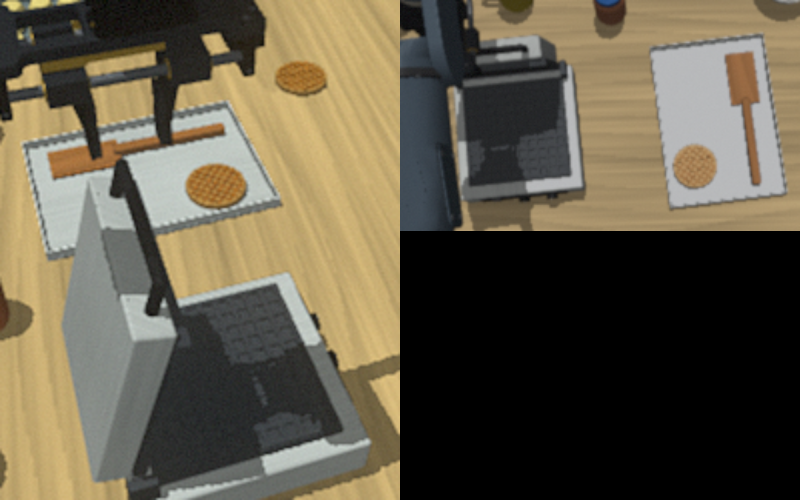

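The turner lies flat in the tray's empty half with the fingers clear of it. The open fingers stand above the bar, so I'll lower them around it and close gently.

```bash

python3 -m creep '[{"translation":[2,0,25],"roll":0,"gripper":45},{"translation":[4,0,50],"roll":0,"gripper":45},{"translation":[4,0,70],"roll":0,"gripper":45},{"translation":[4,0,85],"roll":0,"gripper":45},{"translation":[4,0,92],"roll":0,"gripper":45}]' 
python3 -m creep '[{"translation":[0,0,0],"roll":0,"gripper":30},{"translation":[0,0,0],"roll":0,"gripper":0},{"translation":[0,0,0],"roll":0,"gripper":0},{"translation":[0,0,0],"roll":0,"gripper":0},{"translation":[0,0,0],"roll":0,"gripper":0}]' 10
python3 - <<'E'
from h import *
o=telemetry.get_obs()
cv2.imwrite('pics/s5.png',cv2.resize(viewer.camera('scene')[120:290,150:290],None,fx=3,fy=3,interpolation=cv2.INTER_CUBIC))
print(o['joint_torque'])
E
```

```text
time: 12.17
position: [0.6332, 0.1975, 0.3456]
tool_rot: [0.68, 0.733, -0.002, -0.001]
ft_force: [-0.0, -1.0, 0.0]
grip_width: 0.045
grip_force: 0.0
time: 12.58
position: [0.6347, 0.1984, 0.3499]
tool_rot: [0.679, 0.734, 0.001, 0.001]
ft_force: [0.6, -0.3, -0.1]
grip_width: 0.0197
grip_force: 0.0
[-4.68983967e-02 -4.55181491e+01 -2.09344232e+01  7.57482089e-02
  2.28377315e-02  2.37604909e-03]
```

View pics/s5.png

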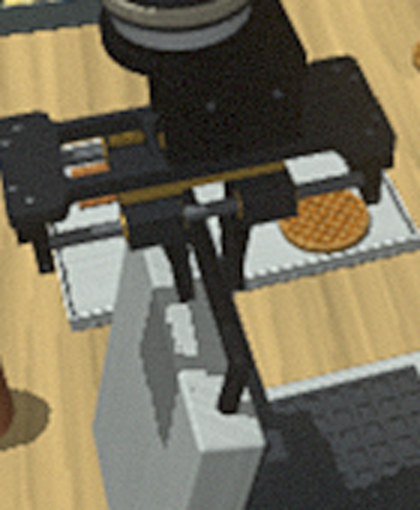

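```bash

python3 -m creep '[{"translation":[0,0,0],"roll":0,"gripper":0},{"translation":[0,0,0],"roll":0,"gripper":0},{"translation":[0,0,0],"roll":0,"gripper":0},{"translation":[0,0,0],"roll":0,"gripper":0}]' 10
python3 - <<'E'
from h import *
o=telemetry.get_obs();h=np.array([.6769,.1995,.083]);u=np.array([np.cos(.0757),np.sin(.0757),0])
d=-(o['position']-h)@u;phi=np.arccos(d/.261);print(d,phi,.083+.261*np.sin(phi))
for p in np.linspace(phi,.096,31): print(round(p,3),(-(261*np.cos(p)-1000*d)).round(1),(261*np.sin(phi)-261*np.sin(p)).round(1))
E
```

```text
time: 12.97
position: [0.6337, 0.1984, 0.3495]
tool_rot: [0.679, 0.734, -0.0, 0.0]
ft_force: [-4.0, -0.8, 5.2]
grip_width: 0.0114
grip_force: 10.0
0.04313617074726772 1.4047618347553987 0.3404107044651845
1.405 -0.0 0.0
1.361 -11.2 2.1
1.318 -22.3 4.7
1.274 -33.2 7.8
1.23 -44.0 11.4
1.187 -54.7 15.4
1.143 -65.1 19.9
1.099 -75.4 24.9
1.056 -85.4 30.3
1.012 -95.2 36.1
0.969 -104.7 42.3
0.925 -114.0 49.0
0.881 -122.9 56.0
0.838 -131.5 63.5
0.794 -139.8 71.3
0.75 -147.8 79.4
0.707 -155.3 87.9
0.663 -162.5 96.7
0.62 -169.4 105.9
0.576 -175.8 115.3
0.532 -181.8 125.0
0.489 -187.3 134.9
0.445 -192.4 145.1
0.401 -197.1 155.4
0.358 -201.3 166.0
0.314 -205.1 176.8
0.271 -208.4 187.7
0.227 -211.2 198.7
0.183 -213.5 209.8
0.14 -215.3 221.1
0.096 -216.7 232.4
```

```bash

python3 -m creep '[{"translation":[0,-11,2],"roll":0,"gripper":0},{"translation":[0,-22,5],"roll":0,"gripper":0},{"translation":[0,-33,8],"roll":0,"gripper":0},{"translation":[0,-44,11],"roll":0,"gripper":0},{"translation":[0,-55,15],"roll":0,"gripper":0}]' 
python3 -m creep '[{"translation":[0,-10,5],"roll":0,"gripper":0},{"translation":[0,-20,10],"roll":0,"gripper":0},{"translation":[0,-30,15],"roll":0,"gripper":0},{"translation":[0,-40,21],"roll":0,"gripper":0},{"translation":[0,-50,27],"roll":0,"gripper":0}]'
python3 -m creep '[{"translation":[0,-9,7],"roll":0,"gripper":0},{"translation":[0,-18,14],"roll":0,"gripper":0},{"translation":[0,-27,21],"roll":0,"gripper":0},{"translation":[0,-35,29],"roll":0,"gripper":0},{"translation":[0,-43,37],"roll":0,"gripper":0}]'
python3 - <<'E'
from h import *
o=telemetry.get_obs();h=np.array([.6769,.1995,.083]);u=np.array([np.cos(.0757),np.sin(.0757),0])
d=-(o['position']-h)@u;z=o['position'][2]-.0092-.083;print(d,z,np.hypot(d,z),np.arctan2(z,d))
E
```

```text
time: 13.38
position: [0.5826, 0.1942, 0.3353]
tool_rot: [0.679, 0.734, 0.004, 0.004]
ft_force: [4.5, -0.2, 2.8]
grip_width: 0.0114
grip_force: 10.0
time: 13.8
position: [0.5321, 0.19, 0.308]
tool_rot: [0.679, 0.734, 0.003, 0.003]
ft_force: [3.0, -0.2, 2.3]
grip_width: 0.0115
grip_force: 10.0
time: 14.22
position: [0.4882, 0.1865, 0.2703]
tool_rot: [0.679, 0.734, 0.002, 0.002]
ft_force: [0.2, -1.1, 2.7]
grip_width: 0.0114
grip_force: 10.0
0.1891500177031048 0.178079213354086 0.2597882511313684 0.7552604417648403
```

Forces are low, so I'll continue the arc.

```bash

python3 -m creep '[{"translation":[0,-8,9],"roll":0,"gripper":0},{"translation":[0,-15,17],"roll":0,"gripper":0},{"translation":[0,-22,26],"roll":0,"gripper":0},{"translation":[0,-28,36],"roll":0,"gripper":0},{"translation":[0,-34,46],"roll":0,"gripper":0}]' 
python3 -m creep '[{"translation":[0,-6,10],"roll":0,"gripper":0},{"translation":[0,-11,20],"roll":0,"gripper":0},{"translation":[0,-15,30],"roll":0,"gripper":0},{"translation":[0,-20,41],"roll":0,"gripper":0},{"translation":[0,-23,52],"roll":0,"gripper":0}]'
python3 -m creep '[{"translation":[0,-3,11],"roll":0,"gripper":0},{"translation":[0,-6,22],"roll":0,"gripper":0},{"translation":[0,-8,33],"roll":0,"gripper":0},{"translation":[0,-10,44],"roll":0,"gripper":0},{"translation":[0,-11,52],"roll":0,"gripper":0}]'
python3 -m creep '[{"translation":[0,0,2],"roll":0,"gripper":0},{"translation":[0,0,3],"roll":0,"gripper":0},{"translation":[0,0,4],"roll":0,"gripper":0},{"translation":[0,0,4],"roll":0,"gripper":0}]'
```

```text
time: 14.63
position: [0.4533, 0.1836, 0.2236]
tool_rot: [0.679, 0.734, 0.0, 0.001]
ft_force: [-1.3, -2.1, 3.5]
grip_width: 0.0115
grip_force: 10.0
time: 15.05
position: [0.4293, 0.1816, 0.1712]
tool_rot: [0.679, 0.734, -0.001, 0.001]
ft_force: [-2.0, -2.6, 2.6]
grip_width: 0.0118
grip_force: 10.0
time: 15.47
position: [0.4173, 0.1807, 0.1185]
tool_rot: [0.679, 0.734, -0.002, -0.001]
ft_force: [-3.1, -4.5, 1.6]
grip_width: 0.0114
grip_force: 10.0
time: 15.8
position: [0.4169, 0.1807, 0.1149]
tool_rot: [0.679, 0.734, -0.002, -0.001]
ft_force: [-3.2, -5.1, -2.3]
grip_width: 0.0115
grip_force: 10.0
```

```bash

python3 -m creep '[{"translation":[0,0,0],"roll":0,"gripper":26},{"translation":[0,0,0],"roll":0,"gripper":26},{"translation":[0,0,0],"roll":0,"gripper":26},{"translation":[0,0,-8],"roll":0,"gripper":26},{"translation":[0,0,-20],"roll":0,"gripper":26}]' 
python3 -m creep '[{"translation":[0,0,-15],"roll":0,"gripper":26},{"translation":[0,0,-25],"roll":0,"gripper":0},{"translation":[0,0,-25],"roll":0,"gripper":0},{"translation":[0,0,-25],"roll":0,"gripper":0},{"translation":[0,0,-25],"roll":0,"gripper":0}]'
python3 -m creep '[{"translation":[0,0,8],"roll":0,"gripper":0},{"translation":[0,0,16],"roll":0,"gripper":0},{"translation":[0,0,22],"roll":0,"gripper":0},{"translation":[0,0,25],"roll":0,"gripper":0},{"translation":[0,0,25],"roll":0,"gripper":0}]'
python3 -m creep '[{"translation":[0,0,1],"roll":0,"gripper":0},{"translation":[0,0,2],"roll":0,"gripper":0},{"translation":[0,0,2],"roll":0,"gripper":0}]'
```

```text
time: 16.22
position: [0.4191, 0.1818, 0.1357]
tool_rot: [0.679, 0.734, 0.0, -0.0]
ft_force: [0.7, 0.4, 0.3]
grip_width: 0.0257
grip_force: 0.0
time: 16.63
position: [0.4189, 0.1816, 0.1606]
tool_rot: [0.679, 0.734, 0.0, 0.0]
ft_force: [0.3, 1.1, 0.4]
grip_width: 0.0068
grip_force: 0.0
time: 17.05
position: [0.4178, 0.1813, 0.1341]
tool_rot: [0.679, 0.734, -0.001, -0.001]
ft_force: [0.7, -0.2, 0.9]
grip_width: 0.0008
grip_force: 0.0
time: 17.3
position: [0.4189, 0.1815, 0.1335]
tool_rot: [0.679, 0.734, 0.0, 0.0]
ft_force: [-0.7, -0.2, 0.7]
grip_width: 0.0005
grip_force: 0.0
```

Contact should come at about TCP z = 0.133, so I'll press on in small steps.

```bash

python3 -m creep '[{"translation":[0,0,1],"roll":0,"gripper":0},{"translation":[0,0,1],"roll":0,"gripper":0},{"translation":[0,0,2],"roll":0,"gripper":0},{"translation":[0,0,2],"roll":0,"gripper":0}]'
python3 -m creep '[{"translation":[0,0,1],"roll":0,"gripper":0},{"translation":[0,0,1],"roll":0,"gripper":0},{"translation":[0,0,2],"roll":0,"gripper":0},{"translation":[0,0,2],"roll":0,"gripper":0}]'
```

```text
time: 17.63
position: [0.419, 0.1816, 0.1331]
tool_rot: [0.679, 0.734, 0.0, 0.0]
ft_force: [-2.5, -1.7, 12.5]
grip_width: 0.0003
grip_force: 6.5
time: 17.97
position: [0.4191, 0.1816, 0.1328]
tool_rot: [0.679, 0.734, 0.001, 0.001]
ft_force: [-5.8, -0.2, 29.7]
grip_width: 0.0006
grip_force: 15.0
```

The lid is hard against its stop: 30 N on the bar, and the bar top at 0.114 m, which matches closed. Now to retreat and take a last look.

```bash

python3 -m creep '[{"translation":[0,0,-10],"roll":0,"gripper":0},{"translation":[0,0,-35],"roll":0,"gripper":0},{"translation":[0,0,-70],"roll":0,"gripper":0},{"translation":[0,0,-105],"roll":0,"gripper":0},{"translation":[0,0,-140],"roll":0,"gripper":0}]' 
python3 -m creep '[{"translation":[0,0,-30],"roll":0,"gripper":0},{"translation":[0,0,-60],"roll":0,"gripper":0},{"translation":[0,0,-90],"roll":0,"gripper":0},{"translation":[0,0,-90],"roll":0,"gripper":0},{"translation":[0,0,-90],"roll":0,"gripper":0}]' 
python3 - <<'E'
from h import *
cv2.imwrite('pics/s6.png',cv2.resize(viewer.camera('scene')[120:370,130:430],None,fx=2.4,fy=2.4,interpolation=cv2.INTER_CUBIC))
v=[.56223,.19078,.07573]
print(*[((proj('scene',T(*v,[-.145,s*.07,.108]))[0]-[130,120])*2.4).round() for s in(1,-1)])
E
```

```text
time: 18.38
position: [0.4183, 0.1814, 0.2712]
tool_rot: [0.679, 0.734, -0.0, -0.0]
ft_force: [1.6, 0.8, 0.2]
grip_width: 0.0008
grip_force: 0.0
time: 18.8
position: [0.4195, 0.1817, 0.3614]
tool_rot: [0.679, 0.734, 0.002, 0.002]
ft_force: [-0.3, 0.5, -0.8]
grip_width: 0.0007
grip_force: 0.0
[497. 402.] [435. 282.]
```

View pics/s6.png

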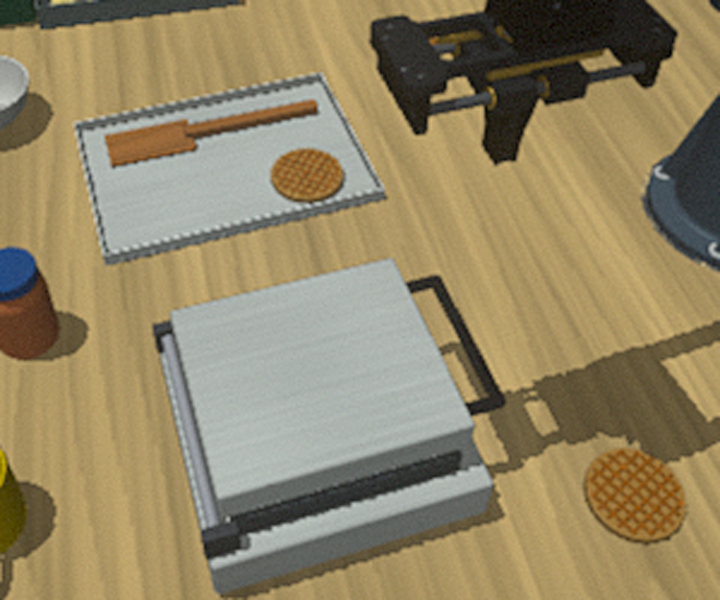

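The lid is closed: the bar ends at (437,280) and (499,403) match the prediction for a closed lid. The turner lies flat in the tray at about (210,135), and the waffles in view have not moved.

```bash
python3 -c "
from rig import hand_in
print(hand_in())"
```

```text
the job is handed in; nothing more can be done
None
```

The turner lies flat and released in the tray's empty half, the iron's lid is fully closed, the waffles were left where they were, and the job was handed in at about 19 s.

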